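Complete the thread row, turn the carousel to the front and hold it

ROBOT

A 6-joint arm with a two-finger parallel gripper is mounted at the origin on a cart in front of the work surface, level with it; the furniture and walls round the work are solid. World frame = base frame: x ahead of the robot, y to its left, z up, the work surface at z = 0. Lengths are in mm, angles in degrees, forces in N, time in s.
With the tool pointing down it reaches from about 300 to 875 mm from the base axis. Payload 6.4 kg.
Tool frame: the origin (TCP) lies midway between the tips of the shut fingers; the grasp point (between the pads) lies 19 mm behind it (grip_depth is the distance from the TCP to the grasp point, in mm); z points along the fingers, y is the line along which they close (so a half turn about z gives the same grasp; the last joint's range is limited). The gripper opens to 88 mm and grips with 3 to 60 N. Pads are 18 mm wide; open, the fingers measure 123 mm over their backs; the gripper's body (75 mm by 187 mm) begins 45 mm behind the grasp point.
Start: joints at [62.607, 10.359, 92.074, -0, 77.567, -11.82], TCP at [154.355, 553.909, 215.714] pointing down, gripper open.
Joint ranges: [-171.53, 171.53], [-51.25, 118.39], [17.06, 147.69], [-65.23, 245.23], [0, 150.52], [-178.68, 178.68]. Speed limits (degrees/s): [147.25, 147.25, 172.46, 180, 180, 180].

INTERFACE

Orientations are given as [roll, pitch, yaw] about the fixed x, y, z axes, in that order (R = Rz(yaw) Ry(pitch) Rx(roll)).
In Python, from cell import * gives the robot as it stands. The module is installed in compiled form; this text tells all that it offers.
- The arm moves only by the shell command python3 -m creep 'ROWS' [OPENING]. ROWS is JSON, a list of rows, each a list of 2 entries, a list of its own where there are three numbers: the shift along the tool's x, y, z normalised to -1 to 1, where 1 is 0.25 m, then the turn, a rotation vector about the tool's x, y, z normalised to -1 to 1, where 1 is 180 degrees. In form: [[[dx, dy, dz], [ax, ay, az]], ...]. A call has 1 to 8 rows; each row is the pose to reach, as a shift and turn from the pose commanded when the call began, along the tool's axes at that moment, turning the shorter way round; what a row does not reach only later rows make up. A row lasts 1/8 s, in which the tool goes at most 62.5 mm and 10.7 degrees, less where a joint would pass 70% of its speed; a pose out of reach is approached as far as the arm can. A call with a number of a shift or a turn outside -1 to 1 is refused whole. A call with a gripper value outside its range is refused whole. OPENING is the closure, from 0 (fully open) to 1 (shut), set as the call begins (- or left out, the last holds). The fingers move at their own pace and stop on an object; the grip force is fixed at half the most. Time passes only in rows, so rows that repeat a pose let the fingers close. It gives the time, the measured TCP pose, the force, the opening and the grip force at its end, in the units of the state.
- observe(): the state, without advancing time (a new reading comes with each control period).
- capture(name): name is "scene" or "top" or "wrist"; returns a dict with "frame" (384x512x3 uint8, red, green, blue), "fx", "fy", "cx", "cy" (pixels), "dist" ([k1, k2, p1, p2, k3] as OpenCV has them; the pictures are not rectified), "origin" and "rotation" of the camera in the world. Camera axes: x right, y up, looking along -z (the intrinsics and any distortion apply to the point x, -y, -z); pixel columns grow to the right and rows downward; lengths in mm; the calibration is good to about 2 mm. A picture is of the moment at which its call begins. There is no depth.
- sign_off(): hands the job in; it is judged then, once.
The state is a dict: "t": time; "joints": joint angles; "dq": joint speeds; "effort": joint torques, N m; "ee_pos": TCP position; "ee_rot": TCP orientation; "contact_force": force on the tool from outside, world axes, zero at the start; "wrist_torque": the same for the moment, N m; "opening": finger opening in mm; "grip_force": force on a finger pad.
Only numpy, scipy, OpenCV 4.12 (cv2) and the standard library are available. Lean on these libraries where they do the work, as an engineer would, in place of code of your own. Each camera call takes 0.05 s, during which the arm holds its last target. There are 200 camera calls.

TASK

Stand the red cotton reel upright in the empty cup between the two other reels on the round sewing carousel, completing the row, and let go of it. Then take the black handle in the middle and turn the carousel until the red reel stands right at the red front pointer, and finish while still gripping the handle, holding the turntable still. Leave the green reel alone, and keep everything on the carousel standing in its place.

Things in the scene. Friction and masses are not known exactly. Their poses are not given: they have to be found in the camera images.
- carousel: fixed grey foot of the carousel, screwed to the worktop; origin on the worktop on the turning axis, z up; its own -x points from the axis to the front pointer, a small red cone 22 mm high on a grey tongue, 131 mm from the axis (tongue end 142 mm); that direction is roughly towards the robot
- turntable (a joint): angle (rad) the round pale wooden turntable (diameter 232 mm, top face 30 mm above the worktop) has turned since the start, counter-clockwise from above; 0 at every start, wherever the row points; stops at -6.5 and 6.5. Light friction (0.05 N m) and grease drag (0.1 N m s); stays where left; turn it smoothly, jerks tip the light reels. On one side a row of three dark cups, opposite a dark tray
- empty_cup (a point): floor of the middle cup of the row, the empty one (turns with the turntable), 75 mm from the turning axis, 30 mm above the worktop; cups are round, 33 mm inside, flaring to 43 mm over the top 6 mm, walls 3 mm thick, 15 mm deep (hold the reel higher than that), 50 mm apart; its own -x points outward from the axis, its y runs along the row
- front_spot (a point): point fixed to the foot, where the centre of the middle cup's floor lies when the red reel is at the front pointer (75 mm from the axis, 30 mm above the worktop)
- handle: black bar on a steel post (diameter 16 mm) in the middle of the turntable, fixed to it and turning with it: bar 46 mm long along its own x, 16 mm thick along y, from 70 to 98 mm above the worktop; origin on the turning axis at worktop height (0 mm); its x points away from the row towards the tray; grip across the 16 mm
- red_reel: loose red cotton reel, wooden flanges of diameter 30 mm, 40 mm high, 30 g, standing upright on the worktop; origin at the centre of its underside, z up its axis; it grips like a plain cylinder of 30 mm over its whole height
- green_reel: green cotton reel of the same size on the worktop, not part of the job
- blue_reel: blue cotton reel of the same size, standing loose in one outer cup of the row; origin at the centre of its underside
- white_reel: white cotton reel of the same size, standing loose in the other outer cup; origin at the centre of its underside
- tape_measure: round tape measure, 54 x 63 x 24 mm, lying loose in the tray opposite the row; origin at its underside
Mind the look-alikes: they are no part of the job. What is shaped like the blue_reel but purple is not meant.

How it is judged (in metres and radians):
On the way:
1. the red reel stands upright in the empty cup and is let go, before the row has been turned to the front (horizontal distance between red_reel and empty_cup below 0.008 m and z of red_reel in the frame of empty_cup between -0.004 and 0.004 m and angle between red_reel's own z axis and vertical below 0.12 rad and contact force between the fingers and red_reel below 0.1 N and horizontal distance between empty_cup and front_spot above 0.03 m), for 0.2 s.
At the end, for the whole second after the job is handed in: Red reel upright, untouched, in the middle cup, within 12 mm (horizontally) of the front spot; fingers press on the handle with over 2 N; turntable slower than 0.05 rad/s; blue and white reels and tape measure upright in their places on the carousel (horizontal distance between red_reel and empty_cup below 0.008 m and z of red_reel in the frame of empty_cup between -0.004 and 0.004 m and angle between red_reel's own z axis and vertical below 0.12 rad and contact force between the fingers and red_reel below 0.1 N and horizontal distance between red_reel and front_spot below 0.012 m and contact force between the fingers and handle above 2 N and velocity of joint turntable between -0.05 and 0.05 rad/s and angle between each of blue_reel, white_reel, tape_measure's own z axis and vertical below 0.15 rad and z of blue_reel in the frame of carousel between 0.024 and 0.037 m and horizontal distance between each of blue_reel, white_reel and carousel below 0.1 m and z of white_reel in the frame of carousel between 0.024 and 0.037 m and z of tape_measure in the frame of carousel between 0.024 and 0.037 m and horizontal distance between tape_measure and carousel below 0.08 m); the arm keeps its last pose, push and grip.
It fails at once if the green reel is moved more than 30 mm (distance of green_reel from where it was at the start of the episode above 0.03 m).
It fails at once if a reel or the tape measure on the carousel is tipped over (angle between any of blue_reel, white_reel, tape_measure's own z axis and vertical above 0.6 rad).
It also fails if it takes over 64 s, if anything falls off the work surface, if the arm or the gripper's body presses on something with over 40 N, if the wrist force passes 120 N, or if a joint passes its speed limit or range.

## Working session

There is one attempt and no reset: what is moved stays moved. The work goes in short steps, Python scripts to look and compute and a shell command to move; the robot and the scene stay as the last step left them, time stands still between calls to the robot, and variables do not carry over. Pictures are saved under pics/ and viewed, at most 13 in all, crops included, and the job is handed in when it is done.

```bash
mkdir -p pics; cat > h.py <<'E'
from cell import *
import numpy as np, cv2
from scipy.spatial.transform import Rotation as R
def snap(n,f,crop=None,s=1):
    c=capture(n); im=c["frame"][:,:,::-1]
    if crop: x0,y0,x1,y1=crop; im=im[y0:y1,x0:x1]
    im=cv2.resize(im,None,fx=s,fy=s,interpolation=cv2.INTER_CUBIC); cv2.imwrite("pics/"+f,im); 
    np.save("pics/"+n+".npy",{k:v for k,v in c.items()},allow_pickle=True); return c
def load(n): return np.load("pics/"+n+".npy",allow_pickle=True).item()
def px(c,u,v,z):
    K=np.array([[c["fx"],0,c["cx"]],[0,c["fy"],c["cy"]],[0,0,1]])
    p=cv2.undistortPoints(np.array([[[u,v]]],float),K,np.array(c["dist"],float))[0,0]
    d=np.array(c["rotation"])@np.array([p[0],-p[1],-1]); o=np.array(c["origin"])
    return o+d*(z-o[2])/d[2]
def pose():
    s=observe(); return np.array(s["ee_pos"]),R.from_euler("xyz",s["ee_rot"],degrees=True)
def go(p,yaw):  # row needed for target tcp p, pointing down, tool yaw
    a,r=pose(); t=R.from_euler("xyz",[180,0,yaw],degrees=True)
    return np.round(r.inv().apply(np.array(p)-a)/250,4),np.round((r.inv()*t).as_rotvec(degrees=True)/180,4)
E
python3 - <<'E'
from h import *
s=observe();print(s)
c=snap("top","top1.png",s=1.5);print(c["origin"],c["rotation"])
c=snap("scene","scene1.png",s=1.5);print(c["origin"])
E
```

```text
{'t': 0.0, 'joints': array([ 6.26064446e+01,  1.04000403e+01,  9.21313955e+01, -5.64873600e-05,
        7.75657323e+01, -1.18193480e+01]), 'dq': array([0.05829467, 0.02659258, 0.03674141, 0.10512328, 0.050305  ,
       0.04589536]), 'effort': array([ 1.16429012e-03, -4.33871877e+01, -3.41844285e+01,  7.04928115e-02,
        3.85615707e-02, -9.00332157e-05]), 'ee_pos': array([154.09073179, 553.38365367, 214.83054232]), 'ee_rot': array([-1.79904881e+02, -1.98486505e-02,  1.64425788e+02]), 'contact_force': array([-0.53908879,  0.44000552,  0.65262456]), 'wrist_torque': array([-0.03603803, -0.02500834, -0.04642419]), 'grip_force': 0.0, 'opening': 87.93760817527408}
[388.70116832 105.33525937 882.13156655] [  6.1082357   -0.93825496 -91.1905337 ]
[ -28.73285974 -446.89633481  592.86869201]
```

View pics/top1.png

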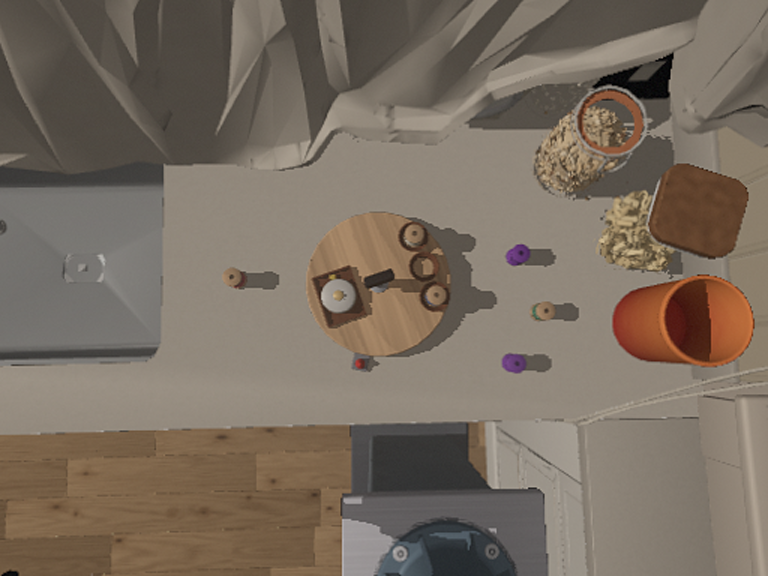

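View pics/scene1.png

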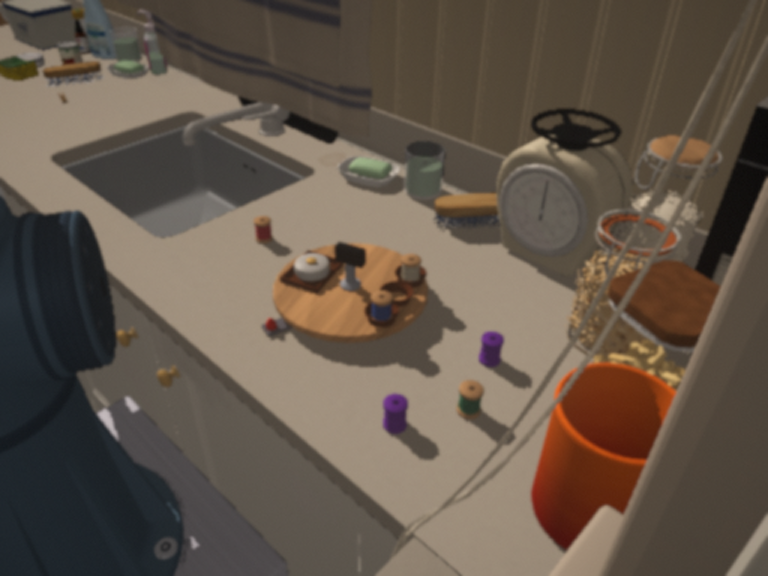

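The top view shows the red reel at about (233,277), the carousel centre at (378,283), the empty cup at (425,266), the white reel at (413,234), the blue reel at (434,293) and the pointer at (360,364), all in 1.5x pixels. The scene view confirms which reel is red, and that the green and purple ones are on the right.

```bash
sed -i 's/np.array(c\["rotation"\])@np.array(\[p\[0\],-p\[1\],-1\])/R.from_euler("xyz",c["rotation"],degrees=True).apply([p[0],-p[1],-1])/' h.py
python3 - <<'E'
from h import *
c=load("top")
for n,u,v,z in [("red",233,276,40),("disk",378,283.5,30),("empty",425,266,45),("white",413,234,70),("blue",434,293,70),("ptr",360,364,15),("handle",380,279,98),("h1",367,284,98),("h2",393,274,98),("tray",339,295,54)]:
    print(n,px(c,u/1.5,v/1.5,z).round(1))
p=px(c,233/1.5,276/1.5,40)
print(go([p[0],p[1],150],164.4))
E
```

```text
red [495.9 322.2  40. ]
disk [480.9  96.1  30. ]
empty [505.5  22.1  45. ]
white [551.7  41.6  70. ]
blue [460.5  12.2  70. ]
ptr [354.6 127.1  15. ]
handle [480.1  93.8  98. ]
h1 [473.1 112.9  98. ]
h2 [487.1  74.6  98. ]
tray [461.7 156.7  54. ]
(array([-1.5654, -0.5237,  0.26  ]), array([-0.0005, -0.0001,  0.0002]))
```

```bash
python3 -m creep '[[[-0.15,-0.05,0],[0,0,0]],[[-0.39,-0.13,0.03],[0,0,0]],[[-0.62,-0.21,0.06],[0,0,0]],[[-0.85,-0.285,0.1],[0,0,0]],[[-0.85,-0.285,0.1],[0,0,0]]]' 0
python3 -m creep '[[[-0.22,-0.07,0],[0,0,0]],[[-0.45,-0.15,0],[0,0,0]],[[-0.65,-0.215,0],[0,0,0]],[[-0.715,-0.239,0],[0,0,0]],[[-0.715,-0.239,0],[0,0,0]],[[-0.715,-0.239,0],[0,0,0]]]'
python3 - <<'E'
from h import *
print(pose()[0])
c=snap("wrist","w1.png",s=1.5);print(c["origin"],c["rotation"])
E
```

```text
t: 0.72
ee_pos: [342.6, 425.4, 189.5]
ee_rot: [-179.9, -0.0, 164.1]
contact_force: [-0.7, 0.4, 0.6]
opening: 88.2
grip_force: 0.0
t: 1.48
ee_pos: [494.4, 324.0, 190.5]
ee_rot: [-180.0, -0.1, 164.5]
contact_force: [-0.7, 0.2, 0.1]
opening: 88.2
grip_force: 0.0
[494.40913733 323.97204932 190.50036967]
[414.22817742 346.4622546  359.40940033] [-1.84201765e+01  1.83986284e-02  7.44899917e+01]
```

View pics/w1.png

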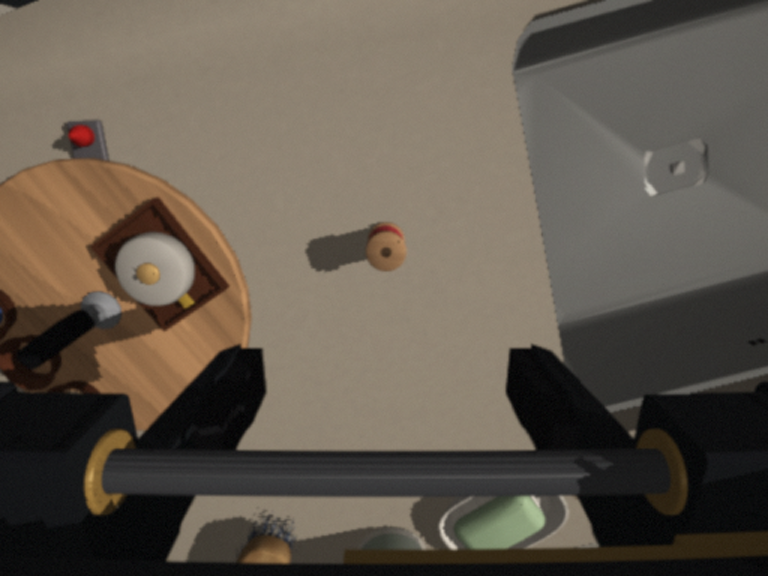

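The red reel's top hole is at (386,251), well between the fingers and slightly ahead of them.

```bash
python3 - <<'E'
from h import *
c=load("wrist")
p=px(c,386/1.5,251/1.5,40);print(p, px(c,82/1.5,136/1.5,22))
print(go([p[0],p[1],21],164.4))
E
```

```text
[494.57890366 324.56825331  40.        ] [357.96086901 135.51171866  22.        ]
(array([-3.000e-04,  2.100e-03,  6.786e-01]), array([ 0.    , -0.0002,  0.0008]))
```

```bash
python3 -m creep '[[[0,0.002,0.2],[0,0,0]],[[0,0.002,0.4],[0,0,0]],[[0,0.002,0.58],[0,0,0]],[[0,0.002,0.66],[0,0,0]],[[0,0.002,0.684],[0,0,0]],[[0,0.002,0.684],[0,0,0]],[[0,0.002,0.684],[0,0,0]]]'
python3 -m creep '[[[0,0,0],[0,0,0]],[[0,0,0],[0,0,0]],[[0,0,0],[0,0,0]],[[0,0,0],[0,0,0]],[[0,0,0],[0,0,0]],[[0,0,0],[0,0,0]],[[0,0,0],[0,0,0]],[[0,0,0],[0,0,0]]]' 1
```

```text
t: 2.4
ee_pos: [497.6, 323.8, 21.6]
ee_rot: [179.9, 0.1, 164.4]
contact_force: [-0.2, -0.1, -0.1]
opening: 88.2
grip_force: 0.0
t: 3.4
ee_pos: [496.2, 323.2, 19.7]
ee_rot: [-180.0, -0.0, 164.4]
contact_force: [0.4, -0.3, -0.2]
opening: 10.4
grip_force: 0.0
```

```bash
python3 - <<'E'
from h import *
s=observe();print(s["opening"],s["grip_force"])
c=snap("wrist","w2.png",s=1.5)
E
```

```text
10.437818364272708 0.0
```

View pics/w2.png

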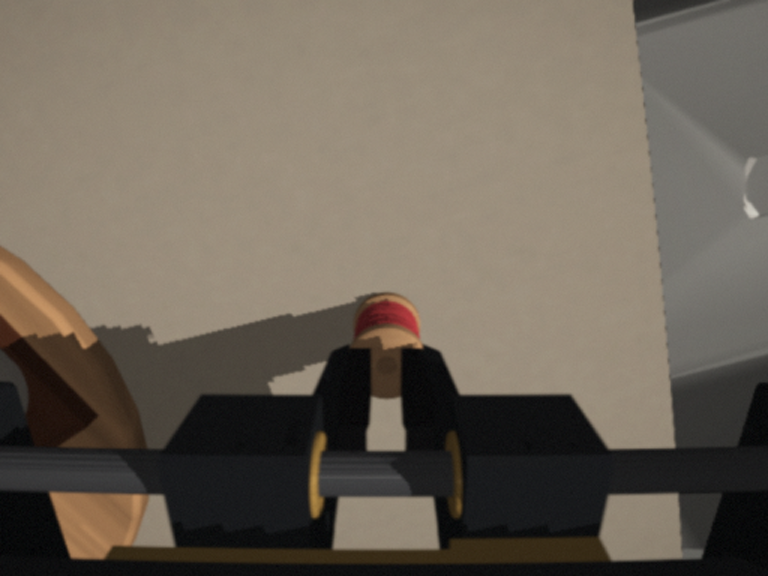

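The reel is visible at about (387,365) between and behind the finger tips, with the opening at 10 mm. I'll check where it is now.

```bash
python3 - <<'E'
from h import *
c=load("wrist")
print(c["origin"],px(c,387,0,0)[:0],[px(c,u/1.5,v/1.5,z).round(1) for u,v,z in [(387,366,40),(355,330,40),(420,330,40),(387,322,20),(387,296,0),(387,396,40)]])
from scipy.spatial.transform import Rotation as R
def proj(P):
    q=R.from_euler("xyz",c["rotation"],degrees=True).inv().apply(np.array(P)-c["origin"])
    K=np.array([[c["fx"],0,c["cx"]],[0,c["fy"],c["cy"]],[0,0,1]])
    return cv2.projectPoints(np.array([[q[0],-q[1],-q[2]]]),np.zeros(3),np.zeros(3),K,np.array(c["dist"],float))[0].ravel()*1.5
p,r=pose()
for k in (0,-19,-38): print(k,[proj(p+r.apply([0,s*5.2,k])).round() for s in (-1,1)],proj(p+r.apply([9,5,k])).round(),proj(p+r.apply([-9,5,k])).round())
print(c["fx"])
s=observe();print(s["joints"],s["effort"])
E
```

```text
[415.84326985 345.82215945 188.49448534] [] [array([495.3, 324.2,  40. ]), array([478.3, 317.1,  40. ]), array([484.6, 339.4,  40. ]), array([486.8, 326.6,  20. ]), array([483.3, 327.7,   0. ]), array([507.6, 320.8,  40. ])]
0 [array([372., 344.]), array([398., 344.])] [397. 324.] [397. 364.]
-19 [array([371., 367.]), array([399., 367.])] [399. 345.] [398. 388.]
-38 [array([369., 395.]), array([400., 395.])] [400. 371.] [400. 418.]
304.0532178836421
[ 2.15996425e+01  2.64390263e+01  9.65126483e+01 -8.86630497e-04
  5.70509731e+01 -5.28265729e+01] [-2.06818419e-03 -4.98668754e+01 -2.71820748e+01  2.88013945e-02
  7.11580273e-02  1.60197146e-04]
```

```bash
python3 -m creep '[[[0,0,0],[0,0,0]],[[0,0,0],[0,0,0]],[[0,0,0],[0,0,0]]]' 1
python3 - <<'E'
from h import *
c=snap("wrist","w3.png",crop=(180,160,340,320),s=3.5)
E
```

```text
t: 3.82
ee_pos: [496.2, 323.2, 19.7]
ee_rot: [180.0, -0.0, 164.4]
contact_force: [1.1, 0.7, -0.4]
opening: 0.3
grip_force: 0.0
```

View pics/w3.png

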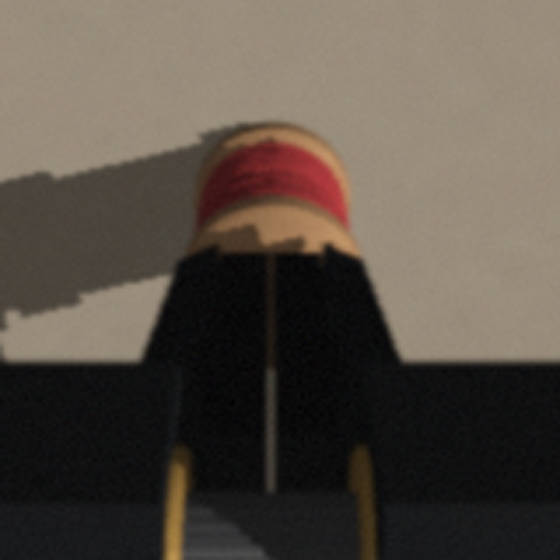

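```bash
python3 - <<'E'
from h import *
c=load("wrist"); o1=np.array([414.22817742,346.4622546,359.40940033]);r1=[-18.4201765,.018,74.49]
o2=np.array([415.84326985,345.82215945,188.49448534])
def ray(o,u,v):
    d=dict(c);d["origin"]=o;d["rotation"]=r1;q=px(d,u/1.5,v/1.5,0)-o;return q/np.linalg.norm(q)
a=ray(o1,386,251)
for v in (362,366,370):
    b=ray(o2,387,v)
    s=np.linalg.lstsq(np.c_[a,-b],o2-o1,rcond=None)[0]; print(o1+s[0]*a,o2+s[1]*b)
t=load("top")
# top camera consistency: pointer/reel
print(px(t,233/1.5,276/1.5,40),px(t,233/1.5,276/1.5,60))
E
```

```text
[495.52389384 324.31310498  36.24589011] [495.52396387 324.31336665  36.2458898 ]
[494.07291147 324.70842748  42.01377774] [494.06961944 324.69614082  42.0137917 ]
[492.71922544 325.07724143  47.39489681] [492.71279087 325.05325321  47.39492224]
[495.90583322 322.16484572  40.        ] [493.35980196 317.01530389  60.        ]
```

The fingers shut just above the reel, which hasn't moved. The real tips sit about 20 mm behind the reported TCP, so I'll open, go lower and retry.

```bash
python3 -m creep '[[[0,0,0],[0,0,0]],[[0,0,0],[0,0,0]],[[0,0,0],[0,0,0]],[[0,0,0],[0,0,0]],[[0,0,0],[0,0,0]],[[0,0,0],[0,0,0]],[[0,0,0],[0,0,0]],[[0,0,0],[0,0,0]]]' 0.3
python3 -m creep '[[[0,0.002,0.02],[0,0,0]],[[0,0.002,0.04],[0,0,0]],[[0,0.002,0.06],[0,0,0]],[[0,0.002,0.06],[0,0,0]],[[0,0.002,0.06],[0,0,0]]]' 0.3
python3 -m creep '[[[0,0,0],[0,0,0]],[[0,0,0],[0,0,0]],[[0,0,0],[0,0,0]],[[0,0,0],[0,0,0]],[[0,0,0],[0,0,0]],[[0,0,0],[0,0,0]]]' 1
python3 - <<'E'
from h import *
c=snap("scene","s2.png",crop=(120,90,280,230),s=5)
E
```

```text
t: 4.88
ee_pos: [496.2, 323.2, 19.7]
ee_rot: [-180.0, -0.0, 164.4]
contact_force: [0.4, -0.3, 0.4]
opening: 61.5
grip_force: 0.0
t: 5.5
ee_pos: [496.3, 323.7, 4.7]
ee_rot: [-180.0, -0.0, 164.4]
contact_force: [0.5, -0.8, -0.6]
opening: 62.1
grip_force: 0.0
t: 6.25
ee_pos: [496.4, 323.7, 4.8]
ee_rot: [180.0, 0.0, 164.4]
contact_force: [-0.0, 0.3, -0.4]
opening: 29.0
grip_force: 30.0
```

View pics/s2.png

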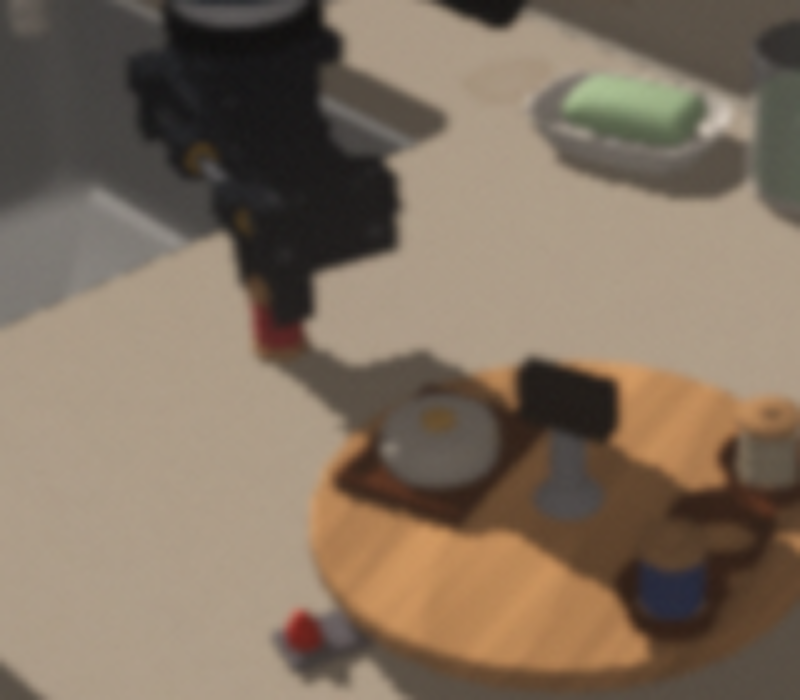

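Gripped (29 mm, 30 N). The picture shows the tips at about mid-height of the reel, so they'll clear the cup rim. Next is the lift and the carry.

```bash
python3 -m creep '[[[0,0,-0.06],[0,0,0]],[[0,0,-0.2],[0,0,0]],[[0,0,-0.38],[0,0,0]],[[0,0,-0.52],[0,0,0]],[[0,0,-0.58],[0,0,0]],[[0,0,-0.58],[0,0,0]]]'
python3 -m creep '[[[-0.02,-0.06,0],[0,0,-0.01]],[[-0.06,-0.18,0],[0,0,-0.03]],[[-0.1,-0.33,0],[0,0,-0.06]],[[-0.14,-0.45,0],[0,0,-0.09]],[[-0.17,-0.54,0],[0,0,-0.12]],[[-0.18,-0.57,0],[0,0,-0.13]],[[-0.18,-0.57,0],[0,0,-0.13]]]'
python3 - <<'E'
from h import *
print(go([505,24.4,150],199))
E
```

```text
t: 7.05
ee_pos: [496.9, 323.9, 150.8]
ee_rot: [179.9, 0.1, 164.4]
contact_force: [-0.3, -0.1, -0.1]
opening: 28.9
grip_force: 30.0
t: 7.92
ee_pos: [500.3, 173.6, 147.9]
ee_rot: [180.0, -0.2, -172.3]
contact_force: [-0.5, 0.4, -0.7]
opening: 28.9
grip_force: 30.0
(array([ 0.0617, -0.5938, -0.0084]), array([ 0.0001, -0.0011, -0.0626]))
```

```bash
python3 -m creep '[[[0.006,-0.06,0],[0,0,-0.01]],[[0.02,-0.19,0],[0,0,-0.025]],[[0.035,-0.34,0],[0,0,-0.04]],[[0.05,-0.48,0],[0,0,-0.055]],[[0.06,-0.57,0],[0,0,-0.063]],[[0.062,-0.594,0],[0,0,-0.063]],[[0.062,-0.594,0],[0,0,-0.063]],[[0.062,-0.594,0],[0,0,-0.063]]]'
python3 - <<'E'
from h import *
c=snap("wrist","w4.png",s=1.5);print(pose()[0],c["origin"],c["rotation"])
E
```

```text
t: 8.93
ee_pos: [506.1, 26.1, 149.4]
ee_rot: [180.0, -0.0, -160.8]
contact_force: [-0.7, -0.3, 0.5]
opening: 29.1
grip_force: 30.0
[506.16313286  26.06865954 149.52481697] [427.39547804  -0.74857229 318.26703593] [-1.84577702e+01 -2.97665216e-02  1.09170044e+02]
```

View pics/w4.png

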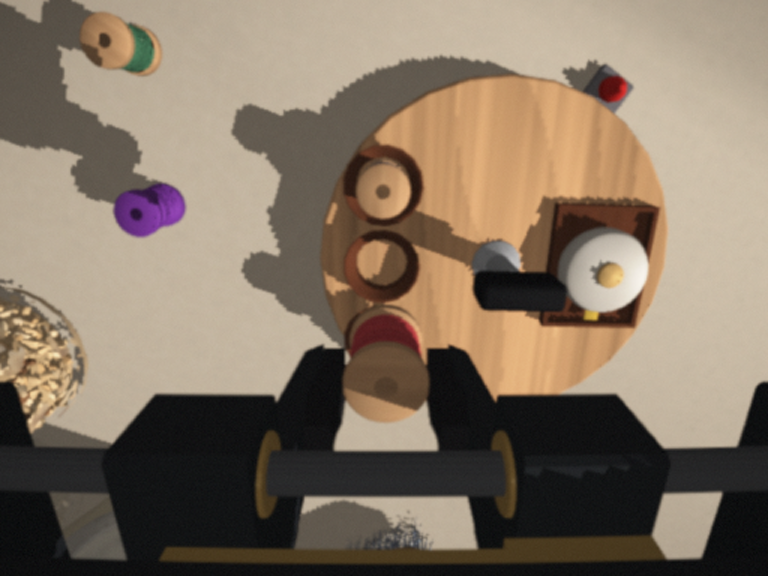

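The empty cup's rim centre is at (382,266), the blue reel's hole at (382,191), the pointer tip at (613,88), and the held reel's hole at (386,385).

```bash
python3 - <<'E'
from h import *
c=load("wrist")
for n,u,v,z in [("cup",382,266,45),("blue",382,191,70),("ptr",613,88,22),("held",386,385,185),("hL",482,277,98),("hR",558,277,98),("hl2",480,308,98),("hr2",564,308,98),("tape",610,273,54),("cupfloor",381,263,30)]:
    print(n,px(c,u/1.5,v/1.5,z).round(1))
cup=px(c,382/1.5,266/1.5,45)
E
```

```text
cup [504.6  24.1  45. ]
blue [457.7   8.   70. ]
ptr [357.9 122.1  22. ]
held [503.8  26.1 185. ]
hL [478.5  69.2  98. ]
hR [465.7 106.   98. ]
hl2 [494.4  74.8  98. ]
hr2 [480.  116.5  98. ]
tape [460.4 156.7  54. ]
cupfloor [507.1  24.1  30. ]
```

```bash
python3 -m creep '[[[0.001,-0.006,0.05],[0,0,0]],[[0.001,-0.006,0.15],[0,0,0]],[[0.001,-0.006,0.25],[0,0,0]],[[0.001,-0.006,0.33],[0,0,0]],[[0.001,-0.006,0.36],[0,0,0]],[[0.001,-0.006,0.38],[0,0,0]],[[0.001,-0.006,0.38],[0,0,0]]]'
python3 - <<'E'
from h import *
print(pose()[0]); c=snap("wrist","w5.png",s=1.5)
E
```

```text
t: 9.85
ee_pos: [506.8, 23.6, 54.9]
ee_rot: [-180.0, 0.0, -160.8]
contact_force: [-0.0, -0.1, -0.5]
opening: 28.9
grip_force: 30.0
[506.75661425  23.60813201  54.86150372]
```

View pics/w5.png

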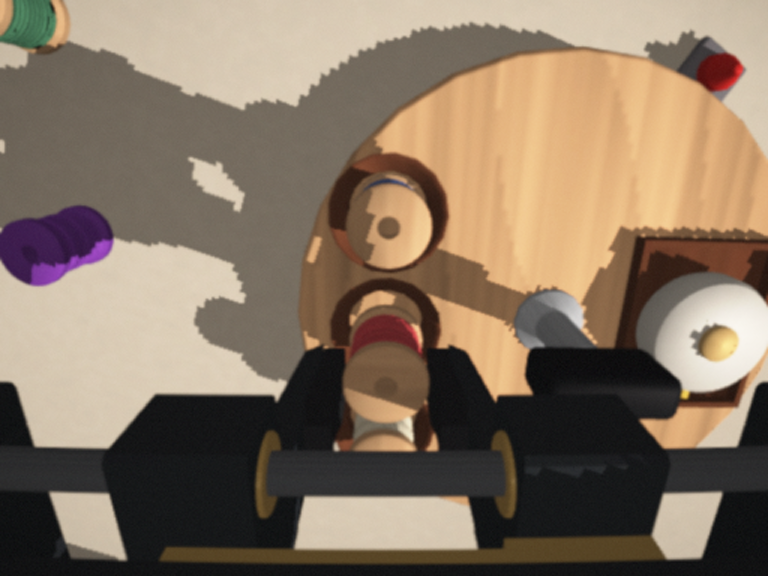

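```bash
python3 - <<'E'
from h import *
c=load("wrist")
for n,u,v,z in [("top",385,279,45),("L",331,328,45),("R",439,328,45),("blueHole",389,228,70),("blueL",329,210,45),("blueR",448,210,45),("blueT",389,153,45),("hub",0,0,0)][:-1]:
    print(n,px(c,u/1.5,v/1.5,z).round(1))
E
```

```text
top [483.4  16.   45. ]
L [511.8   1.4  45. ]
R [496.7  45.1  45. ]
blueHole [457.8   8.6  70. ]
blueL [463.7 -14.2  45. ]
blueR [448.3  30.   45. ]
blueT [435.5   1.   45. ]
```

Centred on the cup within about 1 mm. Lower the reel and release it with a partial opening.

```bash
python3 -m creep '[[[0,0,0.02],[0,0,0]],[[0,0,0.04],[0,0,0]],[[0,0,0.06],[0,0,0]],[[0,0,0.072],[0,0,0]],[[0,0,0.077],[0,0,0]],[[0,0,0.077],[0,0,0]]]'

```

```text
t: 10.65
ee_pos: [506.5, 23.6, 35.4]
ee_rot: [180.0, -0.0, -160.8]
contact_force: [-0.0, 0.0, -0.0]
opening: 28.9
grip_force: 30.0
```

```bash
python3 -m creep '[[[0,0,0],[0,0,0]],[[0,0,0],[0,0,0]],[[0,0,0],[0,0,0]],[[0,0,0],[0,0,0]],[[0,0,0],[0,0,0]]]' 0.52
python3 -m creep '[[[0,0,-0.03],[0,0,0]],[[0,0,-0.1],[0,0,0]],[[0,0,-0.22],[0,0,0]],[[0,0,-0.36],[0,0,0]],[[0,0,-0.46],[0,0,0]],[[0,0,-0.46],[0,0,0]]]'
python3 - <<'E'
from h import *
print(pose()[0]); c=snap("wrist","w6.png",s=1.5)
E
```

```text
t: 11.28
ee_pos: [506.6, 23.6, 35.5]
ee_rot: [180.0, 0.0, -160.8]
contact_force: [0.6, -0.2, -0.1]
opening: 42.3
grip_force: 0.0
t: 12.02
ee_pos: [508.6, 23.3, 153.7]
ee_rot: [-179.8, 0.3, -160.8]
contact_force: [0.3, 0.3, -0.4]
opening: 41.9
grip_force: 0.0
[508.55938185  23.2553993  153.70370515]
```

View pics/w6.png

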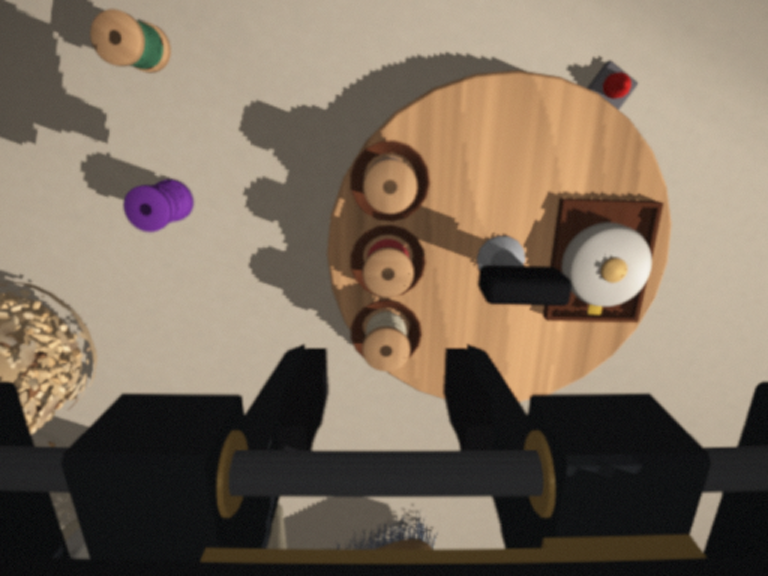

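Red is standing in the middle cup. The holes are at (390,187) blue, (388,273) red and (385,351) white. Now I need the turning axis and the angles.

```bash
python3 - <<'E'
from h import *
from scipy.optimize import least_squares
c=load("wrist")
P=lambda u,v,z: px(c,u/1.5,v/1.5,z)
E=np.array([P(u,v,30)[:2] for u,v in [(328,240),(671,240),(520,72),(590,92),(400,118),(650,165),(640,330),(560,387),(345,155)]])
s=least_squares(lambda x:np.linalg.norm(E-x,axis=1)-116,[480,95],loss="soft_l1");a=s.x;print("axis",a,s.fun.round(1))
b,r,w=[P(*q,70)[:2] for q in [(390,187),(388,273),(385,351)]];print("reels",b,r,w)
print("hub base",P(502,252,32),"handle top ctr",P(527,290,98))
p=P(618,84,22)[:2]; 
ang=lambda v:np.degrees(np.arctan2(v[1],v[0]))
t=load("top");pt=np.array(px(t,360/1.5,364/1.5,15)[:2]);print("ptr",p,pt,np.linalg.norm(p-a),ang(p-a),ang(pt-a))
print("row",ang(r-a),np.linalg.norm(r-a),ang(w-b)-90)
print("hover",go([a[0],a[1],150],109))
E
```

```text
axis [484.71903337  94.67731501] [-2.3 -0.1  0.4 -0.  -4.1 -4.5  1.2 -5.2  5.2]
reels [457.7267226    8.65134349] [504.64929668  23.87851375] [552.89753521  38.77136252]
hub base [477.6813833   94.08955324  32.        ] handle top ctr [481.08075869  92.69270381  98.        ]
ptr [357.42714549 122.32268072] [354.55819597 127.11722223] 130.2593219814179 167.74673850277605 166.0053190821801
row -74.27778857219185 73.5505652999327 -72.43826507207527
hover (array([-0.008 ,  0.2989,  0.007 ]), array([3.00e-04, 1.10e-03, 5.01e-01]))
```

```bash
python3 -m creep '[[[0,0.04,0],[0,0,0.03]],[[0,0.12,0],[0,0,0.08]],[[0.002,0.2,0],[0,0,0.14]],[[0.004,0.26,0],[0,0,0.195]],[[0.0045,0.29,0],[0,0,0.25]],[[0.0045,0.3045,0],[0,0,0.305]],[[0.0045,0.3045,0],[0,0,0.36]],[[0.0045,0.3045,0],[0,0,0.415]]]' 0.35
python3 -m creep '[[[0,0,0],[0,0,0.05]],[[0,0,0],[0,0,0.085]],[[0,0,0],[0,0,0.093]],[[0,0,0],[0,0,0.093]],[[0,0,0],[0,0,0.093]]]'
python3 - <<'E'
from h import *
print(go([481.3,95,54],107.8)); c=snap("wrist","w7.png",s=1.5)
E
```

```text
t: 13.08
ee_pos: [479.4, 95.2, 149.0]
ee_rot: [-179.9, -0.1, 124.2]
contact_force: [1.3, 0.7, -0.0]
opening: 57.3
grip_force: 0.0
t: 13.7
ee_pos: [480.3, 95.1, 150.2]
ee_rot: [-180.0, -0.0, 107.8]
contact_force: [-0.8, 0.6, -0.1]
opening: 57.3
grip_force: 0.0
(array([-0.0018,  0.0039,  0.3847]), array([-0.0002, -0.0001, -0.    ]))
```

View pics/w7.png

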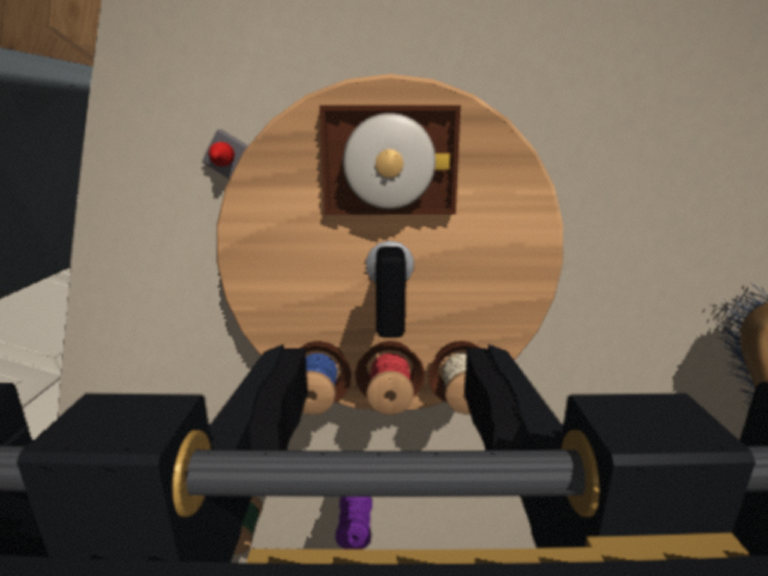

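The handle lies along the image vertical at column 391, aligned between the fingers, and all the reels are standing. Descend and grip.

```bash
python3 -m creep '[[[-0.001,0.003,0.05],[0,0,0]],[[-0.001,0.003,0.15],[0,0,0]],[[-0.001,0.003,0.25],[0,0,0]],[[-0.001,0.003,0.33],[0,0,0]],[[-0.001,0.003,0.375],[0,0,0]],[[-0.001,0.003,0.385],[0,0,0]],[[-0.001,0.003,0.385],[0,0,0]]]'
python3 -m creep '[[[0,0,0],[0,0,0]],[[0,0,0],[0,0,0]],[[0,0,0],[0,0,0]],[[0,0,0],[0,0,0]],[[0,0,0],[0,0,0]],[[0,0,0],[0,0,0]],[[0,0,0],[0,0,0]]]' 1
```

```text
t: 14.62
ee_pos: [481.6, 95.1, 54.5]
ee_rot: [180.0, 0.0, 107.7]
contact_force: [-0.2, 0.3, 0.2]
opening: 57.3
grip_force: 0.0
t: 15.5
ee_pos: [482.9, 95.5, 54.5]
ee_rot: [179.8, 0.0, 107.7]
contact_force: [4.6, 2.3, -3.7]
opening: 16.2
grip_force: 30.0
```

```bash
python3 -m creep '[[[0,0.006,0],[0,0,0.003]],[[0,0.006,0],[0,0,0.012]],[[0,0.006,0],[0,0,0.028]],[[0,0.006,0],[0,0,0.05]],[[0,0.006,0],[0,0,0.075]],[[0,0.006,0],[0,0,0.1]],[[0,0.006,0],[0,0,0.125]],[[0,0.006,0],[0,0,0.15]]]'
```

```text
t: 16.5
ee_pos: [483.3, 95.5, 54.5]
ee_rot: [179.9, -0.0, 80.5]
contact_force: [1.6, 0.0, 2.2]
opening: 15.5
grip_force: 30.0
```

```bash
python3 -m creep '[[[0,0,0],[0,0,0.025]],[[0,0,0],[0,0,0.05]],[[0,0,0],[0,0,0.075]],[[0,0,0],[0,0,0.1]],[[0,0,0],[0,0,0.125]],[[0,0,0],[0,0,0.15]],[[0,0,0],[0,0,0.175]],[[0,0,0],[0,0,0.2]]]'
python3 -m creep '[[[0,0,0],[0,0,0.025]],[[0,0,0],[0,0,0.05]],[[0,0,0],[0,0,0.075]],[[0,0,0],[0,0,0.1]],[[0,0,0],[0,0,0.125]],[[0,0,0],[0,0,0.15]],[[0,0,0],[0,0,0.175]],[[0,0,0],[0,0,0.2]]]'
python3 -m creep '[[[0,0,0],[0,0,0.025]],[[0,0,0],[0,0,0.05]],[[0,0,0],[0,0,0.073]],[[0,0,0],[0,0,0.094]],[[0,0,0],[0,0,0.11]],[[0,0,0],[0,0,0.12]],[[0,0,0],[0,0,0.124]],[[0,0,0],[0,0,0.124]]]'
python3 - <<'E'
from h import *
print(observe()["wrist_torque"])
c=snap("top","t8.png",crop=(180,120,330,260),s=4)
E
```

```text
t: 17.5
ee_pos: [483.8, 95.2, 54.5]
ee_rot: [179.9, -0.1, 44.5]
contact_force: [3.7, -1.4, -1.0]
opening: 15.4
grip_force: 30.0
t: 18.5
ee_pos: [484.0, 94.7, 54.5]
ee_rot: [179.9, -0.1, 8.5]
contact_force: [4.2, -4.2, -1.8]
opening: 15.6
grip_force: 30.0
t: 19.5
ee_pos: [484.0, 94.3, 54.5]
ee_rot: [179.9, -0.2, -13.7]
contact_force: [3.8, -4.6, -1.2]
opening: 15.7
grip_force: 30.0
[-0.72398693 -0.34582554  0.01222321]
```

View pics/t8.png

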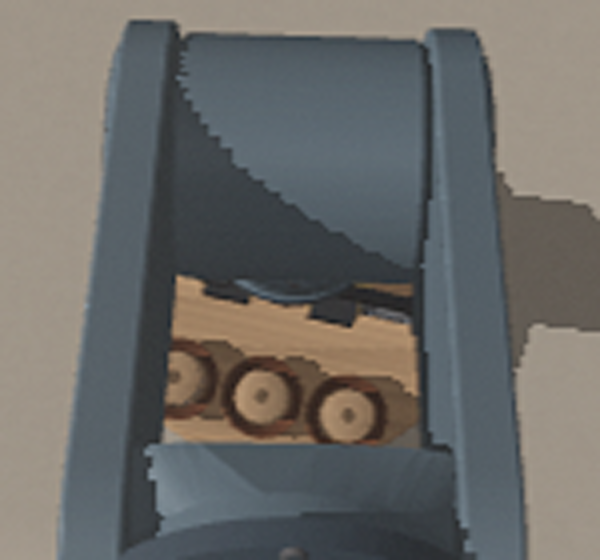

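The three reels stand in their cups, with red in the middle at (263,396) in the crop, which is raw pixel (245.8,219).

```bash
python3 - <<'E'
from h import *
c=load("top")
q=[px(c,180+u/4,120+v/4,70)[:2] for u,v in [(175,377),(263,396),(348,414)]];print(q)
ang=lambda v:np.degrees(np.arctan2(v[1],v[0]))%360
for a in ([480.9,96.1],[482.5,95.3]):
  for p in ([354.6,127.1],[357.4,122.3]):
    a=np.array(a);d=np.array(p)-a;d/=np.linalg.norm(d);f=a+75*d
    print(ang(d),f.round(1),"err",np.linalg.norm(f-q[1]).round(1),ang(q[1]-a),"rowdir",ang(q[2]-q[0])-90)
E
```

```text
[array([420.71124808, 161.21952346]), array([409.04754698, 111.97533471]), array([398.00282945,  64.43397894])]
166.20952207602335 [408.1 114. ] err 2.2 167.54102705866356 rowdir 166.795750106186
168.02252223706404 [407.5 111.7] err 1.5 167.54102705866356 rowdir 166.795750106186
166.03756408355372 [409.7 113.4] err 1.6 167.20938586939192 rowdir 166.795750106186
167.82081894747586 [409.2 111.1] err 0.9 167.20938586939192 rowdir 166.795750106186
```

Red is within about 2 mm of the front spot, the turntable is at rest and the grip holds 30 N. Let it settle briefly, then hand in.

```bash
python3 -m creep '[[[0,0,0],[0,0,0]],[[0,0,0],[0,0,0]],[[0,0,0],[0,0,0]],[[0,0,0],[0,0,0]]]' && python3 -c "
from cell import *
print(sign_off())"
```

```text
t: 20.05
ee_pos: [484.0, 94.3, 54.5]
ee_rot: [179.9, -0.2, -13.7]
contact_force: [3.9, -5.3, -1.1]
opening: 15.8
grip_force: 30.0
the job is handed in; nothing more can be done
None
```

The red reel stands in the middle cup, about 2 mm from the front spot by my camera measurement, and the gripper is still holding the handle at 30 N; I handed the job in at 20 s, and no verdict came back.

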